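Load a slotted weight onto the hanger of a stone wear tester

TASK

Pick up the green slotted weight by its yellow tab and slide it sideways over the stem of the wear tester's hanger, above the two weights already there, with its slot pointing away from theirs, towards the machine. Then feel for the brass locating pin and let the weight down over it, so that it lies flat on the others, and let go. Be gentle with the hanger and leave everything else on the bench alone.

Things in the scene. Friction and masses are not known exactly. Their poses are not given: they have to be found in the camera images.
- machine: Blue stone wear tester, fixed at a varying place and yaw. Origin on the bench (z = 0) under the axis of its hanger's stem; x points from the stem to the housing (120 mm wide, 100 mm high, near face 78 mm from the stem axis; foot 70 mm wide, 10 mm high), z up. The stem does not give sideways. More than 25 N on the tester or its hanger is rough.
- beam_eye (a point): On the stem axis, at the underside of the aluminium load beam, 128 mm above the bench. The beam, 16 mm wide and high, runs from here to the housing; its end eye is 22 mm across, top at 148 mm: nothing can be put on from above. From it hangs the steel stem, 10 mm diameter, with a bottom plate.
- seat (a point): On the stem axis, at the top of the two grey slotted weights already hanging (76 mm diameter, 12 mm thick each; slots roughly 120 degrees either side of the machine's x), 82 mm above the bench when unloaded. Axes as the machine's. The hanger gives downwards on a spring, 1.5 N/mm, up to 12 mm, and comes back up; this point is fixed and does not follow it.
- pin_nominal (a point): Half-way up the nominal place of the brass locating pin on the upper grey weight: 24 mm from the stem axis, towards the machine's +y. The pin is 8 mm across, 8 mm high, tip slightly tapered. But weights and pin turn together about the stem on a stiff swivel (0.5 N m) and stand up to 0.65 rad (37 degrees) either way from nominal; this is not measured.
- weight_center (a point): Centre of the green slotted disc, 6 mm above its underside: 76 mm diameter, 12 mm thick, 0.25 to 0.5 kg. x points out along its slot, z up. Slot 14 mm wide, flat inner end at x = -7 mm, open at the rim at +x, mouth flared from x = 26 mm. Through hole for the pin, 10.5 mm, at y = +24 mm. With the stem at the slot's end the centre is 2 mm past the stem axis along +x.
- weight_tab (a point): Grip point of the yellow tab on the same weight, 37 mm from its centre at -x, 34 mm above its underside; axes as the weight's. The tab is an upright block 26 mm long along the weight's x, 14 mm wide along its y, from 12 to 48 mm above the underside: pinch it across its y from above.
- spare_center (a point): Centre of a smaller dark slotted weight without a tab, 60 mm diameter, 12 mm thick, lying on the bench: not needed, leave it. It may have changed places with the green one.
- tile_a: Pale marble sample tile, 70 x 70 x 20 mm, origin under its centre. Leave it.
- tile_b: Terracotta-coloured sample tile, 70 x 70 x 20 mm, origin under its centre. Leave it.
- cup: Paper cup, 80 mm across, 100 mm high, origin under its centre. Leave it.
- mallet: Round wooden carver's mallet standing on its head, 84 mm across, 205 mm high, origin under its centre. Leave it.
- brush: Dust brush lying on the bench, 200 mm long, origin under its middle. Leave it.
- chisel: Steel stone chisel lying on the bench, 185 mm long, origin under its middle. Leave it.
Not all that is in view belongs to the job. There is more than one size of the part that bears weight_center; the job needs the smallest.

How it is judged:
By the outcome, as a careful person would: the job done as asked, in the order asked, and still so for the second after the job is handed in, with the robot touching nothing.
It also fails if it takes over 72 s, if anything falls off the work surface, if the arm or the gripper's body presses on something with over 40 N, if the wrist force passes 120 N, or if a joint passes its speed limit or range.

ROBOT

A 6-joint arm with a two-finger parallel gripper is mounted at the origin on the work surface. World frame = base frame: x ahead of the robot, y to its left, z up, the work surface at z = 0. Lengths are in m, angles in rad, forces in N, time in s.
With the tool pointing down it reaches from about 0.225 to 0.875 m from the base axis. Payload 3.4 kg.
Tool frame: the origin (TCP) lies at the centre of the arm's flange, where the gripper is bolted on; the fingertips stand 173 mm ahead of it and the grasp point (between the pads) lies 155 mm ahead of it; z points along the fingers, y is the line along which they close (so a half turn about z gives the same grasp; the last joint's range is limited). The gripper opens to 85 mm and grips with 20 to 120 N. Pads are 22 mm wide; open, the fingers measure 114 mm over their backs; the gripper's body (76 mm by 85 mm) begins 54 mm behind the grasp point. The pads swing forward as they close: fully open they stand 13 mm farther back than shut.
Start: joints at [1.173, 0.276, 1.505, -0, 1.361, -0.121], TCP at [0.157, 0.553, 0.405] pointing down, gripper open.
Joint ranges: [-2.89, 2.89], [-0.75, 2.08], [0.22, 2.7], [-1.18, 4.32], [0.11, 2.71], [-2.7, 2.7]. Speed limits (rad/s): [2.57, 2.57, 3.14, 3.14, 3.14, 3.14].

INTERFACE

Orientations are given as a unit quaternion [w, x, y, z].
In Python, from rig import * gives the robot as it stands.
- The arm moves only by the tool play_rows, never from a script. Its argument "series" is a list of rows, each an object of numbers: "x", "y", "z": the shift along the world's x, y, z in m; "ax", "ay", "az": the turn, a rotation vector about the world's x, y, z in degrees; "grip": the closure, from -1 (fully open) to 1 (shut). A call has 1 to 8 rows; each row is the pose to reach, as a shift and turn from the pose commanded when the call began; what a row does not reach only later rows make up. A row lasts 1/12 s, in which the tool goes at most 41.7 mm and 7.16 degrees, less where a joint would pass 70% of its speed; a pose out of reach is approached as far as the arm can. A call with a gripper value outside its range is refused whole. The fingers move at their own pace and stop on an object; "force" is the grip in N (left out, the last holds). Time passes only in rows, so rows that repeat a pose let the fingers close. It gives the time, the measured TCP pose, the force, the opening and the grip force at its end, in the units of the state.
- read_state(): the state, without advancing time (a new reading comes with each control period).
- read_camera(name): name is "side" or "top"; returns the picture (480x640x3 uint8, red, green, blue); there is no depth.
- camera_info(name): a dict with "camera_matrix" (3x3 intrinsics, pixels), "xyz" and "attitude" of the camera in the world. Camera axes: x right, y up, looking along -z (the intrinsics and any distortion apply to the point x, -y, -z); pixel columns grow to the right and rows downward; lengths in m; the calibration is good to about 2 mm. A picture is of the moment at which its call begins. camera_info takes no time and is no camera call.
- hand_in(): hands the job in; it is judged then, once.
The state is a dict: "clock": time; "q": joint angles; "qvel": joint speeds; "joint_torque": joint torques, N m; "ee_pos": TCP position; "orientation": TCP orientation; "force": force on the tool from outside, world axes, zero at the start; "moment": the same for the moment, N m; "finger_gap": finger opening in m; "grasp_force": force on a finger pad.
Only numpy, scipy, OpenCV 4.12 (cv2) and the standard library are available. Lean on these libraries where they do the work, as an engineer would, in place of code of your own. Each camera call takes 0.05 s, during which the arm holds its last target. There are 200 camera calls.

## Working session

There is one attempt and no reset: what is moved stays moved. The work goes in short steps, Python scripts to look and compute and a tool call to move; the robot and the scene stay as the last step left them, time stands still between calls to the robot, and variables do not carry over. Pictures are saved under pics/ and viewed, at most 10 in all, crops included, and the job is handed in when it is done.

Besides the shell and the picture viewer there is one more tool, called as name([rows], argument=value, ...), one row to a line, values as JSON. play_rows: Moves the arm, as the interface text tells. Its arguments: {"type":"object","properties":{"series":{"type":"array"},"force":{"type":"number"}},"required":["series"]}

```bash
mkdir -p pics; ls
python3 - <<'E'
from rig import *
import cv2
for n in("top","side"):
    cv2.imwrite(f"pics/{n}0.png",read_camera(n)[:,:,::-1]); print(camera_info(n))
print(read_state())
E
```

```text
pics
{'camera_matrix': array([[615.61621713,   0.        , 319.22888231],
       [  0.        , 615.61621713, 244.52054521],
       [  0.        ,   0.        ,   1.        ]]), 'xyz': array([ 0.34050201, -0.01482719,  1.54151893]), 'attitude': array([ 0.70854116,  0.06074311, -0.05019763, -0.70125594])}
{'camera_matrix': array([[520.23759993,   0.        , 327.48673025],
       [  0.        , 520.23759993, 235.36039879],
       [  0.        ,   0.        ,   1.        ]]), 'xyz': array([-0.11222989, -0.63494932,  0.95414964]), 'attitude': array([ 0.8381218 ,  0.36595904, -0.15430818, -0.3739182 ])}
{'clock': 0.1, 'q': array([ 1.17301379e+00,  2.76542658e-01,  1.50595808e+00, -3.00695059e-05,
        1.36069058e+00, -1.21004434e-01]), 'qvel': array([-0.00095606, -0.00065162, -0.00374066,  0.00082567,  0.00063169,
       -0.00105583]), 'joint_torque': array([ 1.30644992e-03, -4.17695940e+01, -2.46407264e+01, -4.60405431e-05,
        5.61139779e-03,  6.59312562e-06]), 'ee_pos': array([0.15707127, 0.55295746, 0.40393907]), 'orientation': array([-1.90814728e-04,  1.37944585e-01,  9.90439626e-01, -7.76363109e-04]), 'force': array([-0.72874392,  0.9884343 , -0.03790882]), 'moment': array([ 0.03675075, -0.03458531,  0.01649414]), 'grasp_force': 0.0, 'finger_gap': 0.08520443239312377}
```

View pics/top0.png

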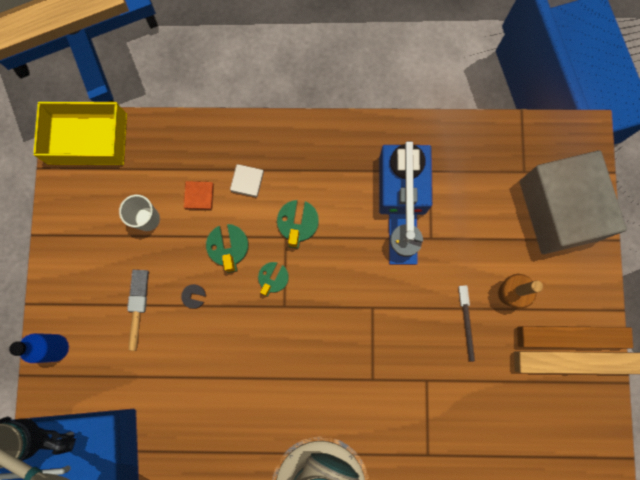

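View pics/side0.png

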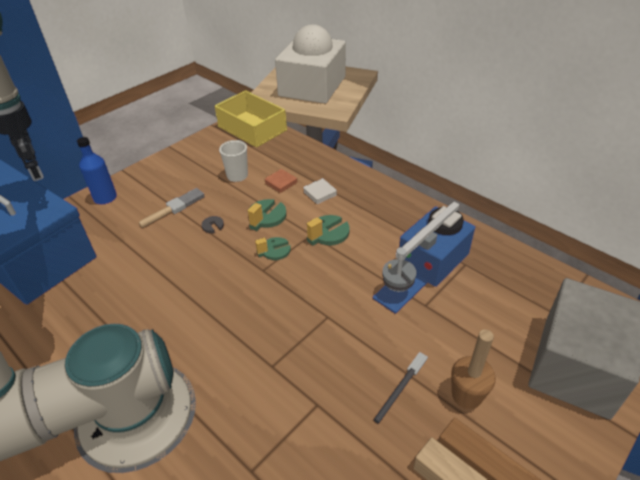

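Top view: three green weights, at (227,246), (297,222) and (273,278). The one at (273,278) is about 30 px, or roughly 76 mm, across, and the other two are about 42 px, or 105 mm. So the one at (273,278) fits the "smallest" description. The dark spare is at (194,296), and the hanger is at about (407,240).

```bash
cat > h.py <<'E'
from rig import *
import numpy as np, cv2
from scipy.spatial.transform import Rotation as R
def cam(n):
    c=camera_info(n); a=c["attitude"]
    return c["camera_matrix"],c["xyz"],R.from_quat([a[1],a[2],a[3],a[0]]).as_matrix()
def ray(n,px):
    K,t,M=cam(n); px=np.atleast_2d(px).astype(float)
    d=np.c_[(px[:,0]-K[0,2])/K[0,0],-(px[:,1]-K[1,2])/K[1,1],-np.ones(len(px))]
    return t,d@M.T
def plane(n,px,z):
    t,d=ray(n,px); return (t+d*((z-t[2])/d[:,2])[:,None])[:,:2]
def proj(n,p):
    K,t,M=cam(n); c=(np.atleast_2d(p)-t)@M
    return np.c_[K[0,2]+K[0,0]*c[:,0]/-c[:,2],K[1,2]+K[1,1]*c[:,1]/c[:,2]]
def hsv(im): return cv2.cvtColor(im,cv2.COLOR_RGB2HSV)
def crop(im,x,y,w,h,s,f):
    cv2.imwrite(f,cv2.resize(im[y:y+h,x:x+w,::-1],None,fx=s,fy=s,interpolation=cv2.INTER_CUBIC))
E
python3 - <<'E'
from h import *
im=read_camera("top"); h=hsv(im); sd=read_camera("side"); hs=hsv(sd)
def blobs(m,mn=40):
    n,l,s,c=cv2.connectedComponentsWithStats(m.astype(np.uint8)); return [(l==i,s[i],c[i]) for i in range(1,n) if s[i,4]>mn]
G=lambda h:cv2.inRange(h,(60,80,40),(90,255,255))
Y=lambda h:cv2.inRange(h,(20,190,130),(32,255,255))
for n,hh in(("top",h),("side",hs)):
  for m,s,c in blobs(G(hh)):
    p,_=max([(x,0) for x in cv2.findContours(m.astype(np.uint8),0,2)[0]],key=lambda x:cv2.contourArea(x[0]))
    w=plane(n,p[:,0],.012); print(n,"green",s,c, "circ",cv2.minEnclosingCircle((w*1000).astype(np.float32)))
  for m,s,c in blobs(Y(hh),20):
    if s[4]>1500: continue
    ys,xs=np.nonzero(m); print(n,"yellow",s,c,plane(n,c,.045))
B=cv2.inRange(h,(105,150,40),(125,255,255))
for m,s,c in blobs(B,150): print("blue",s,c,plane("top",c,.1))
a=cv2.resize(im[255:300,245:305,::-1],(400,300),interpolation=2); b=cv2.resize(im[135:275,370:445,::-1],(321,600),interpolation=2)
out=np.zeros((600,800,3),np.uint8); out[:300,:400]=a; out[:,410:731]=b
out[300:600,:400]=cv2.resize(sd[225:270,245:305,::-1],(400,300),interpolation=2)
cv2.imwrite("pics/c1.png",out)
crop(sd,360,190,130,130,4.6,"pics/c2.png")
E
```

```text
top green [278 201  40  40 882] [298.08503401 220.44217687] circ ((644.2053833007812, 65.37049102783203), 51.51386642456055)
top green [207 225  41  40 910] [227.38021978 244.23846154] circ ((580.7908935546875, 242.58786010742188), 51.71107864379883)
top green [259 263  29  29 457] [273.33260394 277.32166302] circ ((499.98028564453125, 124.0706787109375), 36.21138000488281)
top green [321 461  33  15 114] [337.21052632 468.21052632] circ ((44.99476623535156, -38.90007781982422), 40.323143005371094)
top green [ 25 468  15  12  82] [ 30.82926829 473.42682927] circ ((19.786136627197266, 689.6336669921875), 19.113285064697266)
top yellow [288 229  11  16 133] [292.97744361 236.59398496] [[0.59659912 0.07394589]]
top yellow [222 254  11  17 141] [227.14184397 261.81560284] [[0.53230625 0.23459429]]
top yellow [260 284  10  11  73] [264.7260274  288.93150685] [[0.46660681 0.14048823]]
side green [ 0 96 19 12 68] [  9.30882353 102.76470588] circ ((376.453369140625, 1426.76806640625), 43.47820281982422)
side green [265 205  20  18 148] [275.19594595 213.97297297] circ ((586.745361328125, 223
[... 768 characters left out ...]
22), 23.135587692260742)
blue [   0    0  154  101 3148] [86.37928844 48.7658831 ] [[1.0609496  0.59848372]]
blue [ 503    0  137  143 9619] [586.85206362  56.29431334] [[ 1.04655389 -0.64912846]]
blue [382 146  23  61 852] [389.49765258 179.66666667] [[ 0.72830348 -0.15930659]]
blue [414 146  17  61 678] [423.96755162 180.77286136] [[ 0.72619915 -0.24204718]]
blue [390 214  15  20 191] [396.0104712  220.54450262] [[ 0.62817685 -0.17415163]]
blue [390 249  26  15 215] [401.75348837 258.8744186 ] [[ 0.53621352 -0.18692881]]
blue [  21  334   47   28 1090] [ 43.91743119 347.7266055 ] [[0.31995106 0.64516156]]
blue [  23  410  114   70 5556] [ 92.08171346 446.0475162 ] [[0.10173266 0.51737966]]
```

View pics/c1.png

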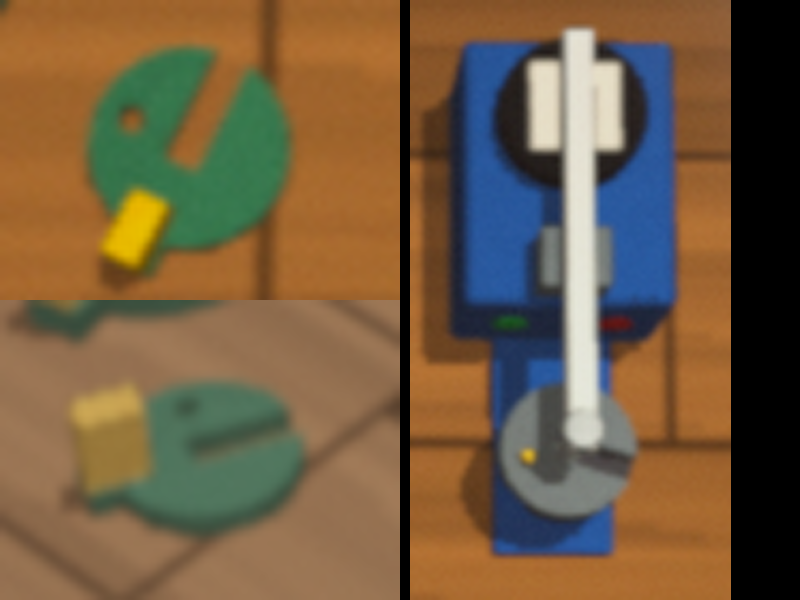

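View pics/c2.png

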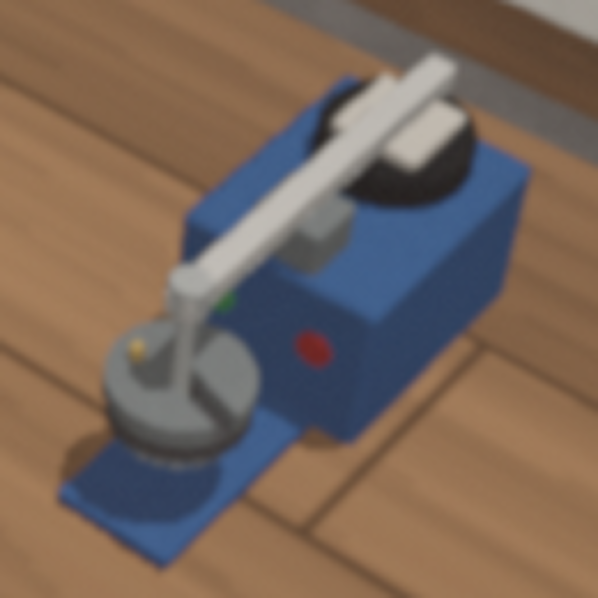

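Crop c1 shows the small green disc with its slot pointing up and to the right, the tab at the lower left and the pin hole at the upper left. This is the one to use: it is the smallest of the three with a tab. The brass pin is visible at about (397.6,241.5) in the top view, left of the stem, and at about (390,266) in the side view.

Run:
```python
from h import *
from scipy.optimize import least_squares
im=read_camera("top"); h=hsv(im); sd=read_camera("side"); hs=hsv(sd)
# green disc
m=np.zeros((480,640),np.uint8); g=cv2.inRange(h,(60,80,40),(90,255,255)); m[260:295,255:292]=g[260:295,255:292]
w=plane("top",cv2.findContours(m,0,cv2.CHAIN_APPROX_NONE)[0][0][:,0],.012)
f=lambda p:np.hypot(*(w-p[:2]).T)-p[2]
r=least_squares(f,[.5,.124,.038],loss="soft_l1",f_scale=.001); print("disc",r.x)
c=r.x[:2]
# slot: inside disc, not green, not tab
ys,xs=np.mgrid[255:300,250:300]; P=np.c_[xs.ravel(),ys.ravel()]; W=plane("top",P,.012); d=W-c; rr=np.hypot(*d.T)
u=np.array([np.cos(-.457),np.sin(-.457)]); v=np.array([-u[1],u[0]])
ng=g[P[:,1],P[:,0]]==0
s=ng&(rr<.034)&(d@u>-.004)&(abs(d@v)<.012)
q=d[s]; k=np.linalg.svd(q-q.mean(0))[2][0]; k*=np.sign(k@u); print("slot mean",q.mean(0)@np.c_[u,v],"ang",np.degrees(np.arctan2(k[1],k[0])))
s=ng&(rr<.031)&(d@v>.013)&(d@u>-.012)&(d@u<.015); q=d[s].mean(0);print("hole",q,np.hypot(*q),"ang-90",np.degrees(np.arctan2(q[1],q[0]))-90)
# yellow tab
for n,hh,(x0,x1,y0,y1) in(("top",h,(255,275,280,300)),("side",hs,(250,272,233,256))):
    y=cv2.inRange(hh,(18,90,100),(34,255,255)); a=np.zeros_like(y); a[y0:y1,x0:x1]=y[y0:y1,x0:x1]
    c2=np.argwhere(a)[:,::-1]; print(n,"tab",len(c2),c2.mean(0),"top-plane box",cv2.minAreaRect((plane(n,c2,.048)*1000).astype(np.float32)))
# beam
b=((h[:,:,1]<50)&(h[:,:,2]>190)).astype(np.uint8); pts=np.array([(x,y) for y in range(170,226) for x in range(400,420) if b[y,x]]); 
pts=np.array([pts[pts[:,1]==y].mean(0) for y in np.unique(pts[:,1])])
B=plane("top",pts,.148); L=np.polyfit(B[:,0],B[:,1],1); print("beam yaw",np.degrees(np.arctan(L[0])),"y at .57:",np.polyval(L,.57), np.std(B[:,1]-np.polyval(L,B[:,0])))
e=np.argwhere(b[226:250,400:420])[:,::-1]+[400,226]; E=plane("top",e,.148); print("eye min/max",E.min(0),E.max(0),len(e))
# housing blue
bl=cv2.inRange(h,(105,150,40),(125,255,255))
for y0,y1,z in((150,200,.1),(250,264,.01),):
    for y in range(y0,y1,8 if z>.05 else 3):
        x=np.nonzero(bl[y,370:445])[0]+370; print(y,[x.min(),x.max()],plane("top",[(x.min(),y),(x.max(),y)],z).round(4).tolist())
yy=np.nonzero(bl[200:280,393:412].any(1))[0]+200; print("foot end",yy.max(),plane("top",[(402,yy.max()+.5)],.01))
# pins
for n,hh,(x0,x1,y0,y1) in(("top",h,(390,405,234,250)),("side",hs,(383,396,258,274))):
    y=cv2.inRange(hh,(15,90,90),(36,255,255)); a=np.zeros_like(y); a[y0:y1,x0:x1]=y[y0:y1,x0:x1]
    c2=np.argwhere(a)[:,::-1]; print(n,"pin",len(c2),c2.mean(0),plane(n,[c2.mean(0)],.087))
# grey disc
gm=((h[:,:,1]<60)&(h[:,:,2]>70)&(h[:,:,2]<175)).astype(np.uint8); a=np.zeros_like(gm); a[220:262,385:428]=gm[220:262,385:428]
w=plane("top",max(cv2.findContours(a,0,1)[0],key=cv2.contourArea)[:,0],.082); r=least_squares(f,[.56,-.19,.038],loss="soft_l1",f_scale=.001); print("grey",r.x)
```

```text
disc [0.50015797 0.12392889 0.03352699]
slot mean [0.01493501 0.00066774] ang -24.983085952790905
hole [0.01001481 0.02230819] 0.02445304951845595 ang-90 -24.176732828209296
top tab 103 [264.50485437 288.87378641] top-plane box ((466.7677307128906, 144.32791137695312), (33.51988983154297, 30.582347869873047), 76.576416015625)
side tab 162 [261.29012346 245.04320988] top-plane box ((457.17987060546875, 125.92536926269531), (58.902435302734375, 35.543479919433594), 37.810333251953125)
beam yaw -0.3328551902875791 y at .57: -0.2000065301599118 0.0003117107162549097
eye min/max [ 0.57812741 -0.20771944] [ 0.60616136 -0.193731  ] 78
150 [np.int64(383), np.int64(429)] [[0.8023, -0.144], [0.8031, -0.2554]]
158 [np.int64(382), np.int64(429)] [[0.7822, -0.1415], [0.783, -0.255]]
166 [np.int64(382), np.int64(430)] [[0.7622, -0.1414], [0.763, -0.2571]]
174 [np.int64(382), np.int64(430)] [[0.7422, -0.1413], [0.7431, -0.2568]]
182 [np.int64(382), np.int64(430)] [[0.7224, -0.1413], [0.7233, -0.2565]]
190 [np.int64(382), np.int64(430)] [[0.7026, -0.1412], [0.7035, -0.2561]]
198 [np.int64(382), np.int64(430)] [[0.6829, -0.1411], [0.6839, -0.2558]]
250 [np.int64(391), np.int64(392)] [[0.5707, -0.1709], [0.5707, -0.1734]]
253 [np.int64(391), np.int64(394)] [[0.563, -0.1709], [0.5631, -0.1784]]
256 [np.int64(391), np.int64(415)] [[0.5554, -0.1708], [0.556, -0.2309]]
259 [np.int64(391), np.int64(415)] [[0.5479, -0.1708], [0.5484, -0.2308]]
262 [np.int64(390), np.int64(415)] [[0.5403, -0.1682], [0.5409, -0.2307]]
foot end 263 [[ 0.5367622  -0.19817859]]
top pin 13 [397.46153846 241.15384615] [[ 0.58061206 -0.17864713]]
side pin 6 [389.5 266. ] [[ 0.58014945 -0.17926709]]
grey [ 0.58392027 -0.19858679  0.03604377]
```

The disc centre is at about (0.500,0.124) with yaw about -25°. That puts the tab at about (0.4665,0.140), 37 mm from the centre, which matches the spec. I'll go above the tab now.

play_rows([
  {"x":0.3095,"y":-0.413,"z":-0.1,"az":-9.3,"grip":-1},
  {"x":0.3095,"y":-0.413,"z":-0.1,"az":-9.3,"grip":-1},
  {"x":0.3095,"y":-0.413,"z":-0.1,"az":-9.3,"grip":-1},
  {"x":0.3095,"y":-0.413,"z":-0.1,"az":-9.3,"grip":-1},
  {"x":0.3095,"y":-0.413,"z":-0.1,"az":-9.3,"grip":-1},
  {"x":0.3095,"y":-0.413,"z":-0.1,"az":-9.3,"grip":-1},
  {"x":0.3095,"y":-0.413,"z":-0.1,"az":-9.3,"grip":-1},
  {"x":0.3095,"y":-0.413,"z":-0.1,"az":-9.3,"grip":-1},
])

```text
invalid input at $.series[0]: expected keys x, y, z, ax, ay, az, grip
```

play_rows([
  {"x":0.3095,"y":-0.413,"z":-0.1,"ax":0,"ay":0,"az":-9.3,"grip":-1},
  {"x":0.3095,"y":-0.413,"z":-0.1,"ax":0,"ay":0,"az":-9.3,"grip":-1},
  {"x":0.3095,"y":-0.413,"z":-0.1,"ax":0,"ay":0,"az":-9.3,"grip":-1},
  {"x":0.3095,"y":-0.413,"z":-0.1,"ax":0,"ay":0,"az":-9.3,"grip":-1},
  {"x":0.3095,"y":-0.413,"z":-0.1,"ax":0,"ay":0,"az":-9.3,"grip":-1},
  {"x":0.3095,"y":-0.413,"z":-0.1,"ax":0,"ay":0,"az":-9.3,"grip":-1},
  {"x":0.3095,"y":-0.413,"z":-0.1,"ax":0,"ay":0,"az":-9.3,"grip":-1},
  {"x":0.3095,"y":-0.413,"z":-0.1,"ax":0,"ay":0,"az":-9.3,"grip":-1},
])

```text
clock: 0.97
ee_pos: [0.354, 0.2895, 0.3412]
orientation: [0.0, 0.218, 0.976, 0.0]
force: [0.4, 0.0, -0.5]
finger_gap: 0.0853
grasp_force: 0.0
```

Run:
```python
from h import *
im=cv2.imread("pics/top0.png")[:,:,::-1].copy(); sd=cv2.imread("pics/side0.png")[:,:,::-1].copy()
# stem base in side view, eye in both
print("stem base side (eyeball)",plane("side",[(399.8,273.5)],.082))
# stem rows side: light grey column between eye and disc
g=cv2.cvtColor(sd,cv2.COLOR_RGB2GRAY)
for y in (258,262,266,270): print(y,g[y,390:412].tolist())
# residual: project assumed stem points
for s in((.585,-.200),(.588,-.200),(.590,-.200)):
    print(s,"side z82",proj("side",[(*s,.082)]),"z148",proj("side",[(*s,.148)]),"top z148",proj("top",[(*s,.148)]),"housing front top",proj("top",[(s[0]+.078,-.21,.1)]))
h=cv2.cvtColor(im,cv2.COLOR_RGB2GRAY)
print("front edge",h[198:218,420].tolist(), h[198:218,388].tolist())
print("eye col",h[222:246,409].tolist()); print("eye row",h[236,400:420].tolist())
```

```text
stem base side (eyeball) [[ 0.58094185 -0.20827891]]
258 [126, 127, 124, 119, 109, 105, 107, 109, 113, 122, 127, 129, 125, 118, 106, 84, 68, 63, 64, 63, 62, 61]
262 [123, 122, 121, 121, 122, 122, 119, 113, 109, 115, 119, 113, 100, 88, 83, 84, 90, 95, 98, 96, 85, 72]
266 [125, 119, 116, 109, 97, 87, 83, 91, 107, 118, 119, 112, 100, 103, 114, 122, 124, 124, 123, 123, 124, 124]
270 [84, 84, 84, 83, 83, 83, 87, 99, 113, 120, 118, 111, 109, 116, 122, 125, 124, 123, 124, 124, 123, 124]
(0.585, -0.2) side z82 [[397.92621656 270.73709748]] z148 [[400.26619101 250.18034524]] top z148 [[409.73998647 235.04264044]] housing front top [[410.92280839 206.36693065]]
(0.588, -0.2) side z82 [[398.7164087  270.01351568]] z148 [[401.08439108 249.45688505]] top z148 [[409.72488806 233.75399033]] housing front top [[410.90794291 205.1394767 ]]
(0.59, -0.2) side z82 [[399.24202265 269.53220909]] z148 [[401.62858677 248.97570211]] top z148 [[409.71482803 232.89536572]] housing front top [[410.89803786 204.32160866]]
front edge [82, 83, 82, 85, 84, 82, 76, 69, 53, 41, 40, 43, 41, 40, 38, 38, 50, 66, 77, 89] [81, 81, 82, 85, 82, 80, 74, 65, 46, 37, 36, 39, 38, 37, 37, 40, 51, 64, 65, 65]
eye col [228, 228, 228, 227, 228, 228, 227, 222, 203, 200, 204, 207, 207, 208, 209, 208, 187, 125, 87, 86, 87, 106, 121, 127]
eye row [83, 71, 72, 70, 72, 87, 137, 188, 206, 209, 212, 213, 211, 206, 184, 145, 131, 130, 133, 130]
```

play_rows([
  {"x":0.113,"y":-0.15,"z":-0.08,"ax":0,"ay":0,"az":0,"grip":-1},
  {"x":0.113,"y":-0.15,"z":-0.08,"ax":0,"ay":0,"az":0,"grip":-1},
  {"x":0.113,"y":-0.15,"z":-0.08,"ax":0,"ay":0,"az":0,"grip":-1},
  {"x":0.113,"y":-0.15,"z":-0.08,"ax":0,"ay":0,"az":0,"grip":-1},
  {"x":0.113,"y":-0.15,"z":-0.08,"ax":0,"ay":0,"az":0,"grip":-1},
  {"x":0.113,"y":-0.15,"z":-0.08,"ax":0,"ay":0,"az":0,"grip":-1},
  {"x":0.113,"y":-0.15,"z":-0.08,"ax":0,"ay":0,"az":0,"grip":-1},
])

```text
clock: 1.55
ee_pos: [0.4671, 0.1398, 0.2605]
orientation: [-0.001, 0.22, 0.976, -0.0]
force: [-0.4, 1.0, 0.5]
finger_gap: 0.0855
grasp_force: 0.0
```

play_rows([
  {"x":-0.0005,"y":0.0,"z":-0.03,"ax":0,"ay":0,"az":0,"grip":-1},
  {"x":-0.0005,"y":0.0,"z":-0.055,"ax":0,"ay":0,"az":0,"grip":-1},
  {"x":-0.0005,"y":0.0,"z":-0.07,"ax":0,"ay":0,"az":0,"grip":-1},
  {"x":-0.0005,"y":0.0,"z":-0.07,"ax":0,"ay":0,"az":0,"grip":0},
  {"x":-0.0005,"y":0.0,"z":-0.07,"ax":0,"ay":0,"az":0,"grip":1},
  {"x":-0.0005,"y":0.0,"z":-0.07,"ax":0,"ay":0,"az":0,"grip":1},
  {"x":-0.0005,"y":0.0,"z":-0.07,"ax":0,"ay":0,"az":0,"grip":1},
  {"x":-0.0005,"y":0.0,"z":-0.07,"ax":0,"ay":0,"az":0,"grip":1},
], force=80)

```text
clock: 2.22
ee_pos: [0.4663, 0.1417, 0.1926]
orientation: [0.001, 0.218, 0.976, 0.001]
force: [-0.1, -0.1, -0.5]
finger_gap: 0.0256
grasp_force: 0.0
```

play_rows([
  {"x":0,"y":0,"z":0,"ax":0,"ay":0,"az":0,"grip":1},
  {"x":0,"y":0,"z":0,"ax":0,"ay":0,"az":0,"grip":1},
  {"x":0,"y":0,"z":0,"ax":0,"ay":0,"az":0,"grip":1},
  {"x":0,"y":0,"z":0,"ax":0,"ay":0,"az":0,"grip":1},
  {"x":0,"y":0,"z":0,"ax":0,"ay":0,"az":0,"grip":1},
], force=80)

```text
clock: 2.63
ee_pos: [0.4661, 0.1413, 0.1926]
orientation: [0.001, 0.218, 0.976, 0.0]
force: [-1.7, -0.8, 6.5]
finger_gap: 0.0124
grasp_force: 78.9
```

Run:
```python
from h import *
a=[read_state() for _ in range(3)]
print([s["ee_pos"].round(4) for s in a],[(s["finger_gap"],s["grasp_force"],s["force"].round(1)) for s in a])
```

```text
[array([0.4661, 0.1413, 0.1926]), array([0.4661, 0.1413, 0.1926]), array([0.4661, 0.1413, 0.1926])] [(0.01244640382275825, 78.90664100646973, array([-1.7, -0.8,  6.5])), (0.01244640382275825, 78.90664100646973, array([-1.7, -0.8,  6.5])), (0.01244640382275825, 78.90664100646973, array([-1.7, -0.8,  6.5]))]
```

play_rows([
  {"x":0,"y":0,"z":0.008,"ax":0,"ay":0,"az":0,"grip":1},
  {"x":0,"y":0,"z":0.025,"ax":0,"ay":0,"az":0,"grip":1},
  {"x":0,"y":0,"z":0.055,"ax":0,"ay":0,"az":0,"grip":1},
  {"x":0,"y":0,"z":0.09,"ax":0,"ay":0,"az":0,"grip":1},
  {"x":0,"y":0,"z":0.12,"ax":0,"ay":0,"az":0,"grip":1},
  {"x":0,"y":0,"z":0.13,"ax":0,"ay":0,"az":0,"grip":1},
  {"x":0,"y":0,"z":0.13,"ax":0,"ay":0,"az":0,"grip":1},
  {"x":0,"y":0,"z":0.13,"ax":0,"ay":0,"az":0,"grip":1},
], force=80)

```text
clock: 3.3
ee_pos: [0.4653, 0.1412, 0.3209]
orientation: [-0.0, 0.218, 0.976, -0.0]
force: [-0.4, -0.7, -3.4]
finger_gap: 0.0129
grasp_force: 78.3
```

Run:
```python
from h import *
t=read_camera("top"); s=read_camera("side"); st=read_state(); p=st["ee_pos"]
print(p,st["force"],st["moment"],st["finger_gap"])
a=proj("side",[p-[0,0,.17]])[0].astype(int); print(a)
o=np.zeros((480,800,3),np.uint8)
x,y=a-[50,50]; o[:400,:400]=cv2.resize(s[y:y+100,x:x+100,::-1],(400,400),interpolation=2)
b=proj("top",[p-[0,0,.17]])[0].astype(int); x,y=b-[50,70]; o[:400,400:]=cv2.resize(t[y:y+100,x:x+100,::-1],(400,400),interpolation=2)
cv2.imwrite("pics/lift.png",o); print(b)
```

```text
[0.46483955 0.14107636 0.31930393] [-0.10308184 -0.44589038 -2.73583926] [0.0711524  0.08233024 0.03108476] 0.012659183703792262
[254 209]
[259 285]
```

View pics/lift.png

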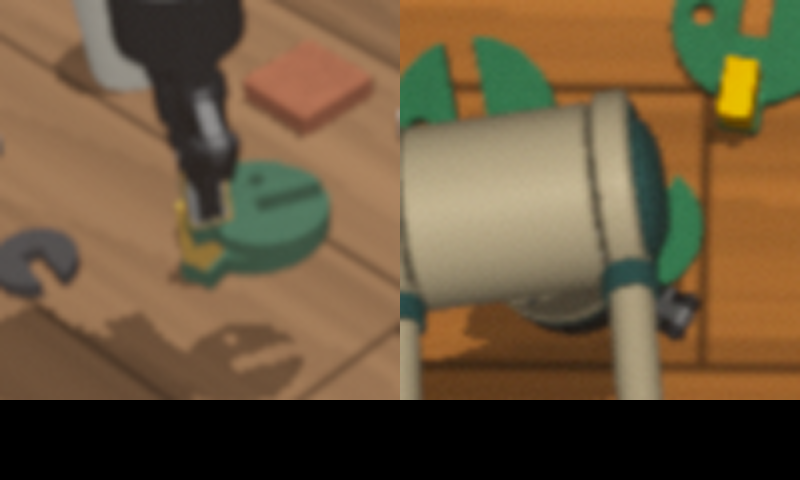

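The weight is held and looks level, and its slot and hole are visible in the side view. I'll carry it to a staging pose in front of the stem and turn it by +40°.

play_rows([
  {"x":0,"y":-0.03,"z":0,"ax":0,"ay":0,"az":5,"grip":1},
  {"x":0,"y":-0.07,"z":0,"ax":0,"ay":0,"az":10,"grip":1},
  {"x":0,"y":-0.105,"z":0,"ax":0,"ay":0,"az":15,"grip":1},
  {"x":0,"y":-0.14,"z":0,"ax":0,"ay":0,"az":20,"grip":1},
  {"x":0,"y":-0.175,"z":0,"ax":0,"ay":0,"az":25,"grip":1},
  {"x":0,"y":-0.21,"z":0,"ax":0,"ay":0,"az":30,"grip":1},
  {"x":0,"y":-0.24,"z":0,"ax":0,"ay":0,"az":35,"grip":1},
  {"x":0,"y":-0.27,"z":0,"ax":0,"ay":0,"az":40,"grip":1},
], force=80)

```text
clock: 4.07
ee_pos: [0.465, -0.1303, 0.319]
orientation: [-0.002, -0.131, 0.991, 0.001]
force: [0.9, 0.4, -2.5]
finger_gap: 0.0127
grasp_force: 78.8
```

play_rows([
  {"x":0,"y":-0.03,"z":0,"ax":0,"ay":0,"az":0,"grip":1},
  {"x":0,"y":-0.06,"z":0,"ax":0,"ay":0,"az":0,"grip":1},
  {"x":0.002,"y":-0.085,"z":-0.005,"ax":0,"ay":0,"az":0,"grip":1},
  {"x":0.003,"y":-0.1,"z":-0.01,"ax":0,"ay":0,"az":0,"grip":1},
  {"x":0.003,"y":-0.103,"z":-0.02,"ax":0,"ay":0,"az":0,"grip":1},
  {"x":0.003,"y":-0.103,"z":-0.03,"ax":0,"ay":0,"az":0,"grip":1},
  {"x":0.003,"y":-0.103,"z":-0.03,"ax":0,"ay":0,"az":0,"grip":1},
  {"x":0.003,"y":-0.103,"z":-0.03,"ax":0,"ay":0,"az":0,"grip":1},
], force=80)

```text
clock: 4.73
ee_pos: [0.4682, -0.23, 0.2897]
orientation: [-0.002, -0.13, 0.992, 0.002]
force: [0.4, 0.9, -2.2]
finger_gap: 0.0128
grasp_force: 78.6
```

Run:
```python
from h import *
t=read_camera("top"); s=read_camera("side"); st=read_state(); p=st["ee_pos"]
print(p,st["q"],st["orientation"],st["force"],st["moment"],st["finger_gap"])
a=proj("side",[p-[-.04,0,.17]])[0].astype(int); print(a)
o=np.zeros((480,800,3),np.uint8)
x,y=a-[50,50]; o[:400,:400]=cv2.resize(s[y:y+100,x:x+100,::-1],(400,400),interpolation=2)
b=proj("top",[p-[0,0,.17]])[0].astype(int); x1,y1=b-[50,70]; o[:400,400:]=cv2.resize(t[y1:y1+100,x1:x1+100,::-1],(400,400),interpolation=2)
cv2.imwrite("pics/stage.png",o); cv2.imwrite("pics/stage_s.png",s[:,:,::-1]);cv2.imwrite("pics/stage_t.png",t[:,:,::-1]);print((x,y),(x1,y1))
```

```text
[ 0.46890622 -0.23046568  0.29119806] [-5.90197476e-01  2.89499283e-01  1.79044849e+00  4.79824948e-04
  1.06251437e+00 -2.42175460e+00] [-1.88422490e-04 -1.29895446e-01  9.91527579e-01  4.44298971e-04] [ 0.0481921   0.32081992 -2.55732303] [-0.01784969  0.08586869  0.01216437] 0.012927622811535639
[389 284]
(np.int64(339), np.int64(234)) (np.int64(372), np.int64(216))
```

View pics/stage.png

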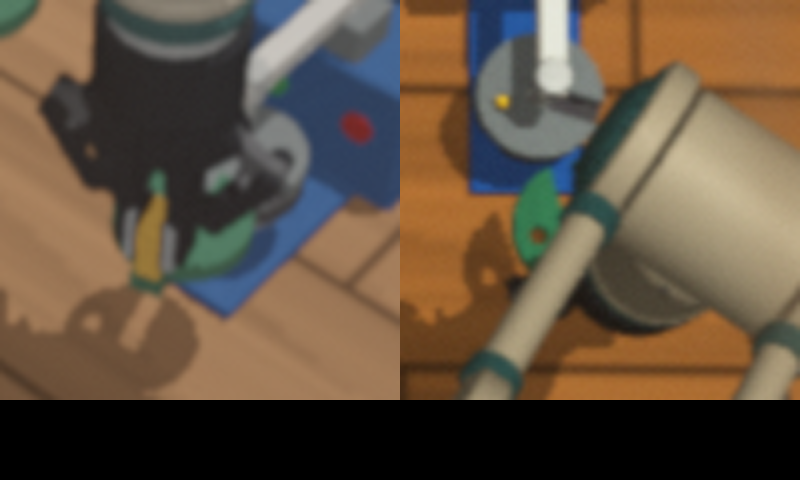

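The top crop shows the held disc's left part with the pin hole at about (407,274). The weight sits just in front of and above the grey stack. I'll check the disc's position against the prediction.

Run:
```python
from h import *
from scipy.optimize import least_squares
t=cv2.imread("pics/stage_t.png")[:,:,::-1].copy(); h=hsv(t)
g=cv2.inRange(h,(60,80,40),(90,255,255)); m=np.zeros_like(g); m[255:292,398:413]=g[255:292,398:413]
zt=.2905-.1926+.012
c=max(cv2.findContours(m,0,1)[0],key=cv2.contourArea)[:,0]
left=c[(c[:,0]<=404)&(c[:,1]>256)|((c[:,0]<407)&(c[:,1]<266))] 
w=plane("top",left-[.4,0],zt-.004); f=lambda p:np.hypot(*(w-p).T)-.038
r=least_squares(f,[.504,-.22]); print("centre",r.x,"res",np.std(r.fun),len(w),left.tolist())
# hole: non-green enclosed
hm=np.zeros_like(g); hm[269:280,402:412]=cv2.bitwise_not(g)[269:280,402:412]
print(g[268:282,398:416]//255)
print("hole",plane("top",[(407,274.3)],zt),proj("top",[(.4981,-.1975,zt)]))
```

```text
centre [ 0.50733245 -0.22145404] res 0.00205866357218266 27 [[406, 259], [405, 260], [404, 261], [403, 262], [403, 263], [402, 264], [402, 265], [402, 266], [402, 267], [401, 268], [401, 269], [401, 270], [401, 271], [401, 272], [401, 273], [401, 274], [401, 275], [401, 276], [402, 277], [402, 278], [402, 279], [403, 280], [404, 281], [404, 276], [403, 275], [403, 274], [404, 273]]
[[0 0 0 1 1 1 1 1 1 1 1 1 1 1 1 0 0 0]
 [0 0 0 1 1 1 1 1 1 1 1 1 1 1 1 0 0 0]
 [0 0 0 1 1 1 1 1 1 1 1 1 1 1 0 0 0 0]
 [0 0 0 1 1 1 1 1 1 1 1 1 1 1 0 0 0 0]
 [0 0 0 1 1 1 1 1 1 1 1 1 1 1 0 0 0 0]
 [0 0 0 1 1 1 1 0 0 0 1 1 1 0 0 0 0 0]
 [0 0 0 1 1 1 0 0 0 0 0 1 1 0 0 0 0 0]
 [0 0 0 1 1 1 0 0 0 0 0 1 0 0 0 0 0 0]
 [0 0 0 1 1 1 1 0 0 0 0 0 0 0 0 0 0 0]
 [0 0 0 0 1 1 1 1 1 1 1 0 0 0 0 0 0 0]
 [0 0 0 0 1 1 1 1 1 1 0 0 0 0 0 0 0 0]
 [0 0 0 0 1 1 1 1 1 0 0 0 0 0 0 0 0 0]
 [0 0 0 0 0 1 1 1 0 0 0 0 0 0 0 0 0 0]
 [0 0 0 0 0 0 1 1 0 0 0 0 0 0 0 0 0 0]]
hole [[ 0.49869182 -0.19761523]] [[406.95323706 274.55207848]]
```

The hole came out within 0.6 mm of the prediction. I'll now slide in along the slot direction, up to the slot mouth.

play_rows([
  {"x":0,"y":-0.002,"z":0.003,"ax":0,"ay":0,"az":0,"grip":1},
  {"x":0.01,"y":0.0007,"z":0.003,"ax":0,"ay":0,"az":0,"grip":1},
  {"x":0.02,"y":0.0034,"z":0.003,"ax":0,"ay":0,"az":0,"grip":1},
  {"x":0.03,"y":0.006,"z":0.003,"ax":0,"ay":0,"az":0,"grip":1},
  {"x":0.04,"y":0.0087,"z":0.003,"ax":0,"ay":0,"az":0,"grip":1},
  {"x":0.045,"y":0.01,"z":0.003,"ax":0,"ay":0,"az":0,"grip":1},
  {"x":0.05,"y":0.0114,"z":0.003,"ax":0,"ay":0,"az":0,"grip":1},
  {"x":0.05,"y":0.0114,"z":0.003,"ax":0,"ay":0,"az":0,"grip":1},
], force=80)

```text
clock: 5.5
ee_pos: [0.5201, -0.22, 0.2941]
orientation: [0.0, -0.13, 0.992, 0.0]
force: [1.2, -1.7, -2.8]
finger_gap: 0.013
grasp_force: 78.6
```

Run:
```python
from h import *
t=read_camera("top"); s=read_camera("side"); st=read_state(); p=st["ee_pos"]
print(p,st["q"][5],st["orientation"],st["force"],st["moment"],st["finger_gap"])
o=np.zeros((480,800,3),np.uint8)
o[:400,:400]=cv2.resize(s[225:325,350:450,::-1],(400,400),interpolation=2)
o[:400,400:]=cv2.resize(t[200:300,370:470,::-1],(400,400),interpolation=2)
cv2.imwrite("pics/mouth.png",o)
```

```text
[ 0.51888132 -0.22019414  0.29404099] -2.354860755360407 [-4.79241174e-04 -1.29383583e-01  9.91594478e-01  2.21989120e-04] [-0.19317637  0.1367955  -2.54743848] [0.02633745 0.04378619 0.0251527 ] 0.012494265403276333
```

View pics/mouth.png

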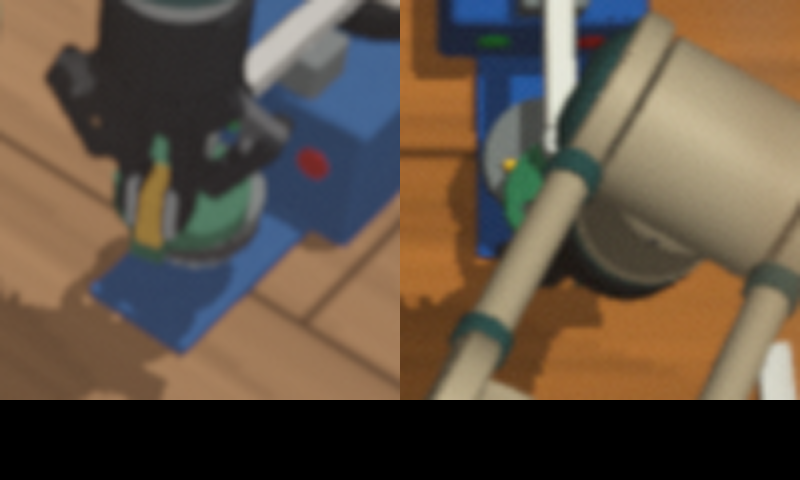

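There are no contact forces, and the disc rim is just entering above the grey stack at the stem. I'll continue slowly.

play_rows([
  {"x":0.004,"y":0.0015,"z":0,"ax":0,"ay":0,"az":0,"grip":1},
  {"x":0.008,"y":0.003,"z":0,"ax":0,"ay":0,"az":0,"grip":1},
  {"x":0.012,"y":0.004,"z":0,"ax":0,"ay":0,"az":0,"grip":1},
  {"x":0.016,"y":0.005,"z":0,"ax":0,"ay":0,"az":0,"grip":1},
  {"x":0.02,"y":0.0061,"z":0,"ax":0,"ay":0,"az":0,"grip":1},
  {"x":0.02,"y":0.0061,"z":0,"ax":0,"ay":0,"az":0,"grip":1},
], force=80)

```text
clock: 6.1
ee_pos: [0.5398, -0.2142, 0.2944]
orientation: [0.001, -0.129, 0.992, -0.0]
force: [-0.2, 1.2, -1.8]
finger_gap: 0.0127
grasp_force: 78.6
```

play_rows([
  {"x":0.004,"y":0.0012,"z":0,"ax":0,"ay":0,"az":0,"grip":1},
  {"x":0.008,"y":0.0024,"z":0,"ax":0,"ay":0,"az":0,"grip":1},
  {"x":0.0115,"y":0.0036,"z":0,"ax":0,"ay":0,"az":0,"grip":1},
  {"x":0.0115,"y":0.0036,"z":0,"ax":0,"ay":0,"az":0,"grip":1},
  {"x":0.0115,"y":0.0036,"z":0,"ax":0,"ay":0,"az":0,"grip":1},
], force=80)

```text
clock: 6.52
ee_pos: [0.5506, -0.2105, 0.2942]
orientation: [-0.0, -0.129, 0.992, 0.0]
force: [0.0, -0.4, -2.2]
finger_gap: 0.0127
grasp_force: 78.7
```

Now I'll feel for the slot end against the stem, in small steps.

play_rows([
  {"x":0.001,"y":0.0003,"z":0,"ax":0,"ay":0,"az":0,"grip":1},
  {"x":0.0015,"y":0.0004,"z":0,"ax":0,"ay":0,"az":0,"grip":1},
  {"x":0.0015,"y":0.0004,"z":0,"ax":0,"ay":0,"az":0,"grip":1},
])

```text
clock: 6.77
ee_pos: [0.5514, -0.2103, 0.2941]
orientation: [-0.001, -0.129, 0.992, 0.0]
force: [-2.8, -1.2, -2.1]
finger_gap: 0.013
grasp_force: 78.7
```

play_rows([
  {"x":0.0005,"y":0.0001,"z":0,"ax":0,"ay":0,"az":0,"grip":1},
  {"x":0.001,"y":0.0003,"z":0,"ax":0,"ay":0,"az":0,"grip":1},
  {"x":0.001,"y":0.0003,"z":0,"ax":0,"ay":0,"az":0,"grip":1},
])

```text
clock: 7.02
ee_pos: [0.5519, -0.2102, 0.294]
orientation: [-0.002, -0.129, 0.992, 0.0]
force: [-5.3, -1.8, -1.6]
finger_gap: 0.0127
grasp_force: 78.7
```

play_rows([
  {"x":0.0005,"y":0.0001,"z":0,"ax":0,"ay":0,"az":0,"grip":1},
  {"x":0.001,"y":0.0003,"z":0,"ax":0,"ay":0,"az":0,"grip":1},
  {"x":0.001,"y":0.0003,"z":0,"ax":0,"ay":0,"az":0,"grip":1},
])

```text
clock: 7.27
ee_pos: [0.5523, -0.21, 0.2938]
orientation: [-0.003, -0.129, 0.992, 0.0]
force: [-5.4, -3.7, -1.3]
finger_gap: 0.0129
grasp_force: 78.8
```

The slot end touches the stem at TCP x of about 0.5513. I'll back off 2 mm to put the centre on the axis, then feel both sides for the lateral centre.

play_rows([
  {"x":-0.0045,"y":-0.0012,"z":0,"ax":0,"ay":0,"az":0,"grip":1},
  {"x":-0.0045,"y":-0.0012,"z":0,"ax":0,"ay":0,"az":0,"grip":1},
  {"x":-0.0048,"y":0.0003,"z":0,"ax":0,"ay":0,"az":0,"grip":1},
  {"x":-0.0048,"y":0.0003,"z":0,"ax":0,"ay":0,"az":0,"grip":1},
])

```text
clock: 7.6
ee_pos: [0.5496, -0.2091, 0.2946]
orientation: [0.001, -0.129, 0.992, -0.0]
force: [-0.3, -1.0, -2.8]
finger_gap: 0.0125
grasp_force: 78.7
```

play_rows([
  {"x":-0.0003,"y":0.001,"z":0,"ax":0,"ay":0,"az":0,"grip":1},
  {"x":-0.0003,"y":0.001,"z":0,"ax":0,"ay":0,"az":0,"grip":1},
  {"x":-0.0003,"y":0.001,"z":0,"ax":0,"ay":0,"az":0,"grip":1},
])

```text
clock: 7.85
ee_pos: [0.5495, -0.2087, 0.2947]
orientation: [0.001, -0.129, 0.992, -0.001]
force: [1.2, -1.1, -2.8]
finger_gap: 0.0125
grasp_force: 78.6
```

play_rows([
  {"x":0.0007,"y":-0.0025,"z":0,"ax":0,"ay":0,"az":0,"grip":1},
  {"x":0.001,"y":-0.004,"z":0,"ax":0,"ay":0,"az":0,"grip":1},
  {"x":0.001,"y":-0.004,"z":0,"ax":0,"ay":0,"az":0,"grip":1},
])

```text
clock: 8.1
ee_pos: [0.5497, -0.2124, 0.2941]
orientation: [-0.0, -0.129, 0.992, 0.0]
force: [-0.2, 0.0, -2.4]
finger_gap: 0.0127
grasp_force: 78.7
```

play_rows([
  {"x":0.0003,"y":-0.001,"z":0,"ax":0,"ay":0,"az":0,"grip":1},
  {"x":0.0003,"y":-0.001,"z":0,"ax":0,"ay":0,"az":0,"grip":1},
  {"x":0.0003,"y":-0.001,"z":0,"ax":0,"ay":0,"az":0,"grip":1},
])

```text
clock: 8.35
ee_pos: [0.55, -0.2133, 0.2942]
orientation: [-0.0, -0.129, 0.992, 0.0]
force: [-1.1, -0.9, -3.3]
finger_gap: 0.0126
grasp_force: 78.7
```

play_rows([
  {"x":0.0003,"y":-0.001,"z":0,"ax":0,"ay":0,"az":0,"grip":1},
  {"x":0.0003,"y":-0.001,"z":0,"ax":0,"ay":0,"az":0,"grip":1},
  {"x":0.0003,"y":-0.001,"z":0,"ax":0,"ay":0,"az":0,"grip":1},
])

```text
clock: 8.6
ee_pos: [0.5502, -0.2138, 0.2941]
orientation: [-0.0, -0.129, 0.992, 0.001]
force: [-0.6, 3.6, -3.6]
finger_gap: 0.0128
grasp_force: 78.7
```

play_rows([
  {"x":0.0003,"y":-0.001,"z":0,"ax":0,"ay":0,"az":0,"grip":1},
  {"x":0.0003,"y":-0.001,"z":0,"ax":0,"ay":0,"az":0,"grip":1},
  {"x":0.0003,"y":-0.001,"z":0,"ax":0,"ay":0,"az":0,"grip":1},
])

```text
clock: 8.85
ee_pos: [0.5503, -0.2143, 0.294]
orientation: [-0.001, -0.129, 0.992, 0.002]
force: [-0.6, 4.5, -2.6]
finger_gap: 0.0128
grasp_force: 78.7
```

play_rows([
  {"x":-0.001,"y":0.004,"z":0,"ax":0,"ay":0,"az":0,"grip":1},
  {"x":-0.0016,"y":0.006,"z":0,"ax":0,"ay":0,"az":0,"grip":1},
  {"x":-0.0019,"y":0.007,"z":0,"ax":0,"ay":0,"az":0,"grip":1},
  {"x":-0.0019,"y":0.007,"z":0,"ax":0,"ay":0,"az":0,"grip":1},
])

```text
clock: 9.18
ee_pos: [0.549, -0.2088, 0.2947]
orientation: [0.0, -0.129, 0.992, -0.001]
force: [0.1, -0.8, -2.9]
finger_gap: 0.0128
grasp_force: 78.6
```

The slot walls touch at y of about -0.2092 and -0.2134, so the centre is at about -0.2112. That puts the stem at about (0.585,-0.2015), and the pin estimate gives a yaw of about 12°. I'll turn -2.5° about the stem and go down to just above the pin.

play_rows([
  {"x":0,"y":-0.0008,"z":0,"ax":0,"ay":0,"az":-2.5,"grip":1},
  {"x":0,"y":-0.0008,"z":-0.003,"ax":0,"ay":0,"az":-2.5,"grip":1},
  {"x":0,"y":-0.0008,"z":-0.006,"ax":0,"ay":0,"az":-2.5,"grip":1},
  {"x":0,"y":-0.0008,"z":-0.009,"ax":0,"ay":0,"az":-2.5,"grip":1},
  {"x":0,"y":-0.0008,"z":-0.009,"ax":0,"ay":0,"az":-2.5,"grip":1},
])

```text
clock: 9.6
ee_pos: [0.5485, -0.2091, 0.2844]
orientation: [-0.001, -0.108, 0.994, 0.001]
force: [-0.2, -0.0, -2.5]
finger_gap: 0.0129
grasp_force: 78.6
```

play_rows([
  {"x":0,"y":0,"z":-0.002,"ax":0,"ay":0,"az":0,"grip":1},
  {"x":0,"y":0,"z":-0.004,"ax":0,"ay":0,"az":0,"grip":1},
  {"x":0,"y":0,"z":-0.006,"ax":0,"ay":0,"az":0,"grip":1},
  {"x":0,"y":0,"z":-0.006,"ax":0,"ay":0,"az":0,"grip":1},
])

```text
clock: 9.93
ee_pos: [0.5487, -0.2091, 0.2788]
orientation: [-0.0, -0.108, 0.994, 0.0]
force: [1.0, 0.1, -3.0]
finger_gap: 0.0128
grasp_force: 78.7
```

play_rows([
  {"x":0,"y":0,"z":-0.001,"ax":0,"ay":0,"az":0,"grip":1},
  {"x":0,"y":0,"z":-0.002,"ax":0,"ay":0,"az":0,"grip":1},
  {"x":0,"y":0,"z":-0.002,"ax":0,"ay":0,"az":0,"grip":1},
])

```text
clock: 10.18
ee_pos: [0.5488, -0.2092, 0.2772]
orientation: [-0.0, -0.107, 0.994, 0.0]
force: [0.5, -0.3, -3.1]
finger_gap: 0.0124
grasp_force: 78.7
```

play_rows([
  {"x":0,"y":0,"z":-0.001,"ax":0,"ay":0,"az":0,"grip":1},
  {"x":0,"y":0,"z":-0.002,"ax":0,"ay":0,"az":0,"grip":1},
  {"x":0,"y":0,"z":-0.002,"ax":0,"ay":0,"az":0,"grip":1},
])

```text
clock: 10.43
ee_pos: [0.5487, -0.2091, 0.2751]
orientation: [-0.0, -0.107, 0.994, 0.0]
force: [0.3, 0.0, -2.2]
finger_gap: 0.0129
grasp_force: 78.7
```

Run:
```python
from h import *
t=read_camera("top"); s=read_camera("side"); st=read_state(); p=st["ee_pos"]
print(p,st["force"],st["moment"])
o=np.zeros((400,800,3),np.uint8)
o[:,:400]=cv2.resize(s[240:310,355:425,::-1],(400,400),interpolation=2)
o[:,400:]=cv2.resize(t[210:280,380:450,::-1],(400,400),interpolation=2)
cv2.imwrite("pics/low.png",o)
```

```text
[ 0.54877135 -0.20913418  0.27530758] [-0.05647772  0.31727183 -3.63626652] [ 0.00732953  0.02381394 -0.05668924]
```

View pics/low.png

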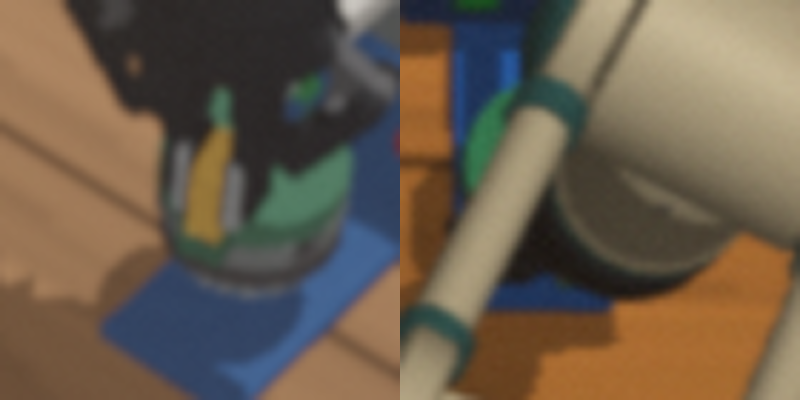

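Nothing resisted down to TCP z 0.275. Riding on the pin would have added about 10 N by then, so the pin is in the hole. I'll keep going down to feel the seat.

play_rows([
  {"x":0,"y":0,"z":-0.001,"ax":0,"ay":0,"az":0,"grip":1},
  {"x":0,"y":0,"z":-0.002,"ax":0,"ay":0,"az":0,"grip":1},
  {"x":0,"y":0,"z":-0.002,"ax":0,"ay":0,"az":0,"grip":1},
  {"x":0,"y":0,"z":-0.002,"ax":0,"ay":0,"az":0,"grip":1},
])

```text
clock: 10.87
ee_pos: [0.5489, -0.2092, 0.2735]
orientation: [0.0, -0.107, 0.994, -0.0]
force: [0.1, -0.5, -1.3]
finger_gap: 0.0125
grasp_force: 78.8
```

play_rows([
  {"x":0,"y":0,"z":-0.001,"ax":0,"ay":0,"az":0,"grip":1},
  {"x":0,"y":0,"z":-0.002,"ax":0,"ay":0,"az":0,"grip":1},
  {"x":0,"y":0,"z":-0.002,"ax":0,"ay":0,"az":0,"grip":1},
  {"x":0,"y":0,"z":-0.002,"ax":0,"ay":0,"az":0,"grip":1},
])

```text
clock: 11.2
ee_pos: [0.5488, -0.2092, 0.2717]
orientation: [0.0, -0.107, 0.994, -0.0]
force: [-1.4, -0.2, 1.6]
finger_gap: 0.0128
grasp_force: 79.2
```

Seat contact starts at about 0.2745 (underside at 82 mm), with a slope of about 1.5 N/mm, so the weight is flat on the stack. I'll unload the excess press and release.

play_rows([
  {"x":0,"y":0,"z":0.001,"ax":0,"ay":0,"az":0,"grip":1},
  {"x":0,"y":0,"z":0.001,"ax":0,"ay":0,"az":0,"grip":1},
  {"x":0,"y":0,"z":0.001,"ax":0,"ay":0,"az":0,"grip":0},
  {"x":0,"y":0,"z":0.001,"ax":0,"ay":0,"az":0,"grip":0},
  {"x":0,"y":0,"z":0.001,"ax":0,"ay":0,"az":0,"grip":0},
  {"x":0,"y":0,"z":0.001,"ax":0,"ay":0,"az":0,"grip":0},
  {"x":0,"y":0,"z":0.001,"ax":0,"ay":0,"az":0,"grip":0},
  {"x":0,"y":0,"z":0.001,"ax":0,"ay":0,"az":0,"grip":0},
])

```text
clock: 11.87
ee_pos: [0.5488, -0.2091, 0.2723]
orientation: [-0.0, -0.107, 0.994, 0.0]
force: [0.7, 1.3, 0.6]
finger_gap: 0.0424
grasp_force: 0.0
```

play_rows([
  {"x":0,"y":0,"z":0.01,"ax":0,"ay":0,"az":0,"grip":0},
  {"x":0,"y":0,"z":0.03,"ax":0,"ay":0,"az":0,"grip":0},
  {"x":0,"y":0,"z":0.06,"ax":0,"ay":0,"az":0,"grip":0},
  {"x":0,"y":0,"z":0.09,"ax":0,"ay":0,"az":0,"grip":0},
  {"x":-0.03,"y":0,"z":0.11,"ax":0,"ay":0,"az":0,"grip":0},
  {"x":-0.07,"y":0,"z":0.11,"ax":0,"ay":0,"az":0,"grip":0},
  {"x":-0.11,"y":0,"z":0.11,"ax":0,"ay":0,"az":0,"grip":0},
  {"x":-0.15,"y":0,"z":0.11,"ax":0,"ay":0,"az":0,"grip":0},
])

```text
clock: 12.53
ee_pos: [0.3973, -0.2088, 0.3834]
orientation: [0.001, -0.108, 0.994, -0.001]
force: [-1.4, -1.1, 1.4]
finger_gap: 0.0426
grasp_force: 0.0
```

play_rows([
  {"x":-0.02,"y":0.04,"z":0,"ax":0,"ay":0,"az":0,"grip":0},
  {"x":-0.03,"y":0.08,"z":0,"ax":0,"ay":0,"az":0,"grip":0},
  {"x":-0.03,"y":0.12,"z":0,"ax":0,"ay":0,"az":0,"grip":0},
  {"x":-0.03,"y":0.16,"z":0,"ax":0,"ay":0,"az":0,"grip":0},
  {"x":-0.03,"y":0.2,"z":0,"ax":0,"ay":0,"az":0,"grip":0},
  {"x":-0.03,"y":0.24,"z":0,"ax":0,"ay":0,"az":0,"grip":0},
  {"x":-0.03,"y":0.24,"z":0,"ax":0,"ay":0,"az":0,"grip":0},
])

```text
clock: 13.12
ee_pos: [0.3675, 0.0368, 0.3833]
orientation: [0.001, -0.112, 0.994, 0.002]
force: [-0.2, -0.5, 0.1]
finger_gap: 0.0426
grasp_force: 0.0
```

Run:
```python
from h import *
t=read_camera("top"); s=read_camera("side")
o=np.zeros((400,800,3),np.uint8)
o[:,:400]=cv2.resize(s[230:310,350:430,::-1],(400,400),interpolation=2)
o[:,400:]=cv2.resize(t[200:280,370:450,::-1],(400,400),interpolation=2)
cv2.imwrite("pics/end.png",o)
```

```text
(no output)
```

View pics/end.png

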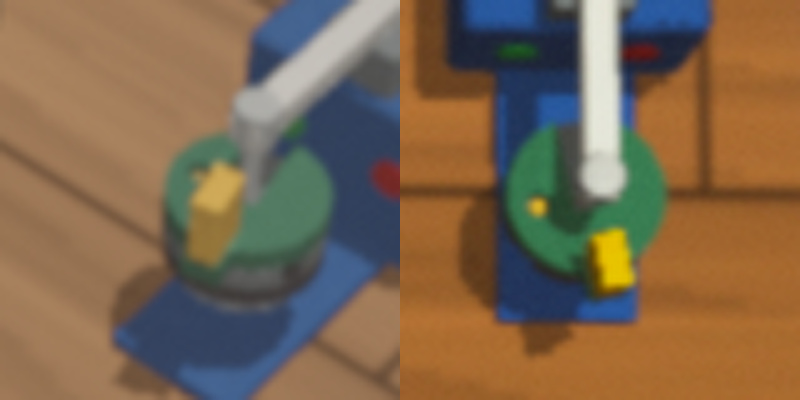

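The end view shows the green disc flat on the grey stack, the brass pin visible in its hole at top px (397.5,241.5), and the slot facing the machine around the stem. I'll hand it in.

```bash
python3 -c "from rig import *; print(hand_in())"
```

```text
the job is handed in; nothing more can be done
None
```

I slid the smallest green weight onto the hanger stem and let it down over the brass pin; it lies flat on the two grey weights with its slot towards the machine, and I let go, moved the arm clear and handed the job in at about 13 s, with no verdict returned.

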